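Tighten the filter housing cover crosswise

ROBOT

A 7-joint arm with a two-finger parallel gripper is mounted at the origin on a cart in front of the work surface, level with it; the furniture and walls round the work are solid. World frame = base frame: x ahead of the robot, y to its left, z up, the work surface at z = 0. Lengths are in m, angles in rad, forces in N, time in s.
With the tool pointing down it reaches from about 0.425 to 0.975 m from the base axis. Payload 16.7 kg.
Tool frame: the origin (TCP) lies midway between the tips of the shut fingers; the grasp point (between the pads) lies 19 mm behind it; z points along the fingers, y is the line along which they close (so a half turn about z gives the same grasp; the last joint's range is limited). The gripper opens to 85 mm and grips with 20 to 120 N. Pads are 22 mm wide; open, the fingers measure 114 mm over their backs; the gripper's body (76 mm by 85 mm) begins 54 mm behind the grasp point. The pads swing forward as they close: fully open they stand 13 mm farther back than shut.
Start: joints at [-0.149, 0.426, 0.074, 1.606, -0.034, 1.111, -0.067], TCP at [0.675, -0, 0.202] pointing down, gripper open.
Joint ranges: [-2.85, 2.85], [-0.5, 2.14], [-1.23, 1.37], [0.21, 2.46], [-1.02, 4.16], [0.16, 2.05], [-2.73, 2.73]. Speed limits (rad/s): [1.89, 1.89, 2.39, 2.39, 3.01, 3.01, 3.01].

INTERFACE

Orientations are given as a unit quaternion [w, x, y, z].
In Python, from rig import sense, grab_frame, close_job gives the robot as it stands. The module is installed in compiled form; this text tells all that it offers.
- The arm moves only by the tool step_arm, never from a script. Its argument "moves" is a list of rows, each a list of 3 entries, a list of its own where there are three numbers: the opening, from 0 (shut) to 1 (fully open), then the shift along the tool's x, y, z each as a share of 120 mm, from -1 to 1, then the turn about the tool's z as a share of 90 degrees, from -1 to 1. In form: [[fingers, [tx, ty, tz], yaw], ...]. A call has 1 to 10 rows; each row is the pose to reach, as a shift and turn from the pose commanded when the call began, along the tool's axes at that moment; what a row does not reach only later rows make up. A row lasts 1/8 s, in which the tool goes at most 62.5 mm and 10.7 degrees, less where a joint would pass 70% of its speed; a pose out of reach is approached as far as the arm can. A call with a number of a shift or a turn outside -1 to 1 is refused whole. A call with a gripper value outside its range is refused whole. The fingers move at their own pace and stop on an object; "grip_force" is the grip in N (left out, the last holds). Time passes only in rows, so rows that repeat a pose let the fingers close. It gives the time, the measured TCP pose, the force, the opening and the grip force at its end, in the units of the state.
- sense(): the state, without advancing time (a new reading comes with each control period).
- grab_frame(name): name is "scene" or "side" or "wrist"; returns a dict with "img" (384x512x3 uint8, red, green, blue), "intrinsics" (3x3 intrinsics, pixels), "k1" (the pictures are not rectified: a ray, as slopes to the right and down, at radius r is drawn at 1 + k1 r^2 times it, then the intrinsics apply), "world_to_cam" (4x4, takes a point from world to camera coordinates); the wrist camera has in their place "mount" (4x4, takes a point from camera to tool coordinates, whose origin is the TCP and whose axes are the flange's). Camera axes: x right, y down, z forward; pixel columns grow to the right and rows downward; lengths in m; the calibration is good to about 2 mm. A picture is of the moment at which its call begins: read the wrist's pose just before it. There is no depth.
- close_job(): hands the job in; it is judged then, once.
The state is a dict: "clock": time; "joint_positions": joint angles; "qd": joint speeds; "effort": joint torques, N m; "tcp_pos": TCP position; "orientation": TCP orientation; "force": force on the tool from outside, world axes, zero at the start; "torque": the same for the moment, N m; "grip_width": opening from 0.0 (shut) to 1.0 (fully open); "grasp_force": force on a finger pad.
Only numpy, scipy, OpenCV 4.12 (cv2) and the standard library are available. Lean on these libraries where they do the work, as an engineer would, in place of code of your own. Each camera call takes 0.05 s, during which the arm holds its last target. There are 200 camera calls.

TASK

Tighten the cover of the filter housing evenly with its four T-bar hand bolts, turning them clockwise in two passes, both crosswise (after each bolt do the one opposite, then the other pair). First pass: turn each bolt until you feel it go snug, then some 10 degrees into the firm resistance and no further. When all four are snug, second pass: turn each bolt one further eighth of a turn (45 degrees); do not press hard on the cover, and leave the things lying round the housing where they are.

Things in the scene. Friction and masses are not known exactly. Their poses are not given: they have to be found in the camera images.
- housing: Squat round grey filter housing, fixed to the worktop, 208 mm across, with four identical steel hand bolts with T-bars on a 76 mm radius circle on top. It may stand anywhere on the worktop, turned up to 30 degrees either way. Origin: centre of its underside, on the worktop; z up; x points to the brass side port.
- cover: The housing's round aluminium cover, 208 mm across, its top 79 mm above the worktop (a low plug in its middle reaches 89 mm). Fixed. Same origin and axes as the housing.
- handle_a (a point): Centre of bolt A's T-bar, 118 mm above the worktop, 45 degrees counter-clockwise from the housing's x axis seen from above; opposite bolt C. x along the bar, z up the bolt's axis. Bar 46 mm long, 10 thick, 26 high, its underside 26 mm above the cover; it stays at that height. Clockwise from above tightens all four. At the start each is slack and turns with 0.04 N m.
- washer_site_a (a point): Top centre of the thin steel washer (25 mm across) under bolt A, 83 mm above the worktop while the bolt is slack; past snug it sinks 1.5 mm per rad of tightening, too little to be measured well.
- handle_b (a point): Centre of bolt B's T-bar, 118 mm above the worktop, 135 degrees counter-clockwise from the housing's x axis seen from above; opposite bolt D. x along the bar, z up the bolt's axis. Bar 46 mm long, 10 thick, 26 high, its underside 26 mm above the cover; it stays at that height. Each bolt becomes snug after 0.2 to 0.9 rad of turning; where differs from bolt to bolt, cannot be seen, only felt.
- washer_site_b (a point): Top centre of the thin steel washer (25 mm across) under bolt B, 83 mm above the worktop while the bolt is slack; past snug it sinks 1.5 mm per rad of tightening, too little to be measured well.
- handle_c (a point): Centre of bolt C's T-bar, 118 mm above the worktop, 225 degrees counter-clockwise from the housing's x axis seen from above; opposite bolt A. x along the bar, z up the bolt's axis. Bar 46 mm long, 10 thick, 26 high, its underside 26 mm above the cover; it stays at that height. At snug each bolt's resistance jumps from 0.04 to 0.45 N m, then grows by 0.15 N m per rad.
- washer_site_c (a point): Top centre of the thin steel washer (25 mm across) under bolt C, 83 mm above the worktop while the bolt is slack; past snug it sinks 1.5 mm per rad of tightening, too little to be measured well.
- handle_d (a point): Centre of bolt D's T-bar, 118 mm above the worktop, 315 degrees counter-clockwise from the housing's x axis seen from above; opposite bolt B. x along the bar, z up the bolt's axis. Bar 46 mm long, 10 thick, 26 high, its underside 26 mm above the cover; it stays at that height. Each bolt stays where it is left. More than 20 degrees past snug is too much for the first pass; more than 70 crushes the washer.
- washer_site_d (a point): Top centre of the thin steel washer (25 mm across) under bolt D, 83 mm above the worktop while the bolt is slack; past snug it sinks 1.5 mm per rad of tightening, too little to be measured well.
- wrench_2: Bystander: combination spanner, 264 mm long, 8 mm thick; lies beside the housing. Origin: centre of its underside.
- tape_measure: Bystander: tape measure, 88 x 38 mm, 66 mm high; lies beside the housing. Origin: centre of its underside.
- bearing: Bystander: ball bearing, 47 mm across, 14 mm high; lies beside the housing. Origin: centre of its underside.

How it is judged:
On the way, in this order (a step that is already met when the one before it is completed fails the run):
1. first pass done: all four bolts snug, none yet tightened further (at most 23 degrees past snug) (z of washer_site_a in the frame of housing between 0.0824 and 0.082955 m and z of washer_site_b in the frame of housing between 0.0824 and 0.082955 m and z of washer_site_c in the frame of housing between 0.0824 and 0.082955 m and z of washer_site_d in the frame of housing between 0.0824 and 0.082955 m), for 0.1 s.
2. second pass done: all four bolts tightened a further part turn (z of each of washer_site_a, washer_site_b, washer_site_c, washer_site_d in the frame of housing below 0.08225 m), for 0.1 s.
At the end, for the whole second after the job is handed in: All four bolts stand 0.5 to 1.3 rad (29 to 74 degrees) past their own snug points, told by their washers having sunk 0.75 to 1.95 mm; the spanner, tape measure and bearing lie within 30 mm of where they were (all of step 2 and z of each of washer_site_a, washer_site_b, washer_site_c, washer_site_d in the frame of housing above 0.08105 m and distance of each of wrench_2, tape_measure, bearing from where it was at the start of the episode below 0.03 m); the robot touches nothing.
It fails at once if not crosswise: in either pass, two neighbouring bolts are done while the other two are not ((z of each of washer_site_a, washer_site_b in the frame of housing below 0.082955 m and z of each of washer_site_c, washer_site_d in the frame of housing above 0.082955 m) or (z of each of washer_site_b, washer_site_c in the frame of housing below 0.082955 m and z of each of washer_site_d, washer_site_a in the frame of housing above 0.082955 m) or (z of each of washer_site_c, washer_site_d in the frame of housing below 0.082955 m and z of each of washer_site_a, washer_site_b in the frame of housing above 0.082955 m) or (z of each of washer_site_d, washer_site_a in the frame of housing below 0.082955 m and z of each of washer_site_b, washer_site_c in the frame of housing above 0.082955 m) or (z of each of washer_site_a, washer_site_b in the frame of housing below 0.08225 m and z of each of washer_site_c, washer_site_d in the frame of housing above 0.08225 m) or (z of each of washer_site_b, washer_site_c in the frame of housing below 0.08225 m and z of each of washer_site_d, washer_site_a in the frame of housing above 0.08225 m) or (z of each of washer_site_c, washer_site_d in the frame of housing below 0.08225 m and z of each of washer_site_a, washer_site_b in the frame of housing above 0.08225 m) or (z of each of washer_site_d, washer_site_a in the frame of housing below 0.08225 m and z of each of washer_site_b, washer_site_c in the frame of housing above 0.08225 m)).
It fails at once if a bolt is tightened beyond snug (more than 23 degrees past it) while another is still slack (z of any of washer_site_a, washer_site_b, washer_site_c, washer_site_d in the frame of housing below 0.0824 m and z of any of washer_site_a, washer_site_b, washer_site_c, washer_site_d in the frame of housing above 0.082955 m).
It fails at once if a bolt is overtightened: more than 74 degrees past snug crushes its washer (z of any of washer_site_a, washer_site_b, washer_site_c, washer_site_d in the frame of housing below 0.08105 m).
It fails at once if the cover is pressed or struck with more than 25 N (contact force between any of the arm, the fingers and cover above 25 N).
It fails at once if a bystander is moved more than 30 mm (distance of any of wrench_2, tape_measure, bearing from where it was at the start of the episode above 0.03 m).
It also fails if it takes over 72 s, if anything falls off the work surface, if the arm or the gripper's body presses on something with over 40 N, if the wrist force passes 120 N, or if a joint passes its speed limit or range.

## Working session

There is one attempt and no reset: what is moved stays moved. The work goes in short steps, Python scripts to look and compute and a tool call to move; the robot and the scene stay as the last step left them, time stands still between calls to the robot, and variables do not carry over. Pictures are saved under pics/ and viewed, at most 10 in all, crops included, and the job is handed in when it is done.

Besides the shell and the picture viewer there is one more tool, called by a JSON object that holds its "name" and its "arguments". step_arm: Moves the arm, as the interface text tells. Shift numbers are shares of 120 mm and turn numbers shares of 90 degrees, none past 1 either way. Its arguments: {"type":"object","properties":{"moves":{"type":"array","items":{"type":"array"}},"grip_force":{"type":"number"}},"required":["moves"]}

```bash
mkdir -p pics
cat > h.py <<'E'
import numpy as np, cv2, json
from rig import sense, grab_frame, close_job
from scipy.spatial.transform import Rotation as R
def Rt(s):
    q=s["orientation"]; return R.from_quat([q[1],q[2],q[3],q[0]]).as_matrix()
def cam(name):
    s=sense(); f=grab_frame(name)
    if name=="wrist":
        T=np.eye(4); T[:3,:3]=Rt(s); T[:3,3]=s["tcp_pos"]; f["c2w"]=T@np.array(f["mount"])
    else: f["c2w"]=np.linalg.inv(np.array(f["world_to_cam"]))
    return f
def pix2plane(f,uv,z):
    K=np.array(f["intrinsics"]); k=f["k1"]
    uv=np.atleast_2d(np.array(uv,float))
    p=cv2.undistortPoints(uv.reshape(-1,1,2),K,np.array([k,0,0,0],float)).reshape(-1,2)
    d=np.c_[p,np.ones(len(p))]@f["c2w"][:3,:3].T; o=f["c2w"][:3,3]
    return o+d*((z-o[2])/d[:,2])[:,None]
def save(f,n): cv2.imwrite("pics/"+n,f["img"][:,:,::-1])
E
python3 - <<'E'
from h import *
s=sense(); print(s["clock"],s["tcp_pos"],s["orientation"],s["force"],s["grip_width"]);print(Rt(s))
a=cam("scene");w=cam("wrist");b=cam("side")
for f,n in((a,"s"),(w,"w"),(b,"d")): np.savez("/tmp/"+n,**{k:np.array(v) for k,v in f.items()}); print(n,f["c2w"].round(2).tolist(),f["k1"])
cv2.imwrite("pics/all.png",cv2.resize(np.hstack([a["img"],w["img"]])[:,:,::-1],(800,300)))
save(a,"s0.png");save(w,"w0.png")
E
```

```text
0.0 [ 6.74536758e-01 -2.68849356e-05  2.01605931e-01] [-4.31193208e-04  7.07125729e-01  7.07087533e-01 -4.87914701e-04] [-0.59717716  0.6181487   1.01209953] 1.0001755454392702
[[ 5.39661143e-05  9.99999154e-01 -1.29981676e-03]
 [ 9.99999995e-01 -5.40703806e-05 -8.01811811e-05]
 [-8.02513949e-05 -1.29981243e-03 -9.99999152e-01]]
s [[0.83, -0.27, 0.49, 0.0], [-0.56, -0.44, 0.71, -0.78], [0.02, -0.86, -0.51, 0.7], [0.0, 0.0, 0.0, 1.0]] -0.18003686773386912
w [[1.0, -0.0, -0.0, 0.67], [-0.0, -0.96, -0.27, 0.07], [-0.0, 0.27, -0.96, 0.37], [0.0, 0.0, 0.0, 1.0]] -0.05600506938513953
d [[-0.96, -0.16, 0.24, 0.31], [-0.29, 0.52, -0.8, 0.87], [0.0, -0.84, -0.54, 0.66], [0.0, 0.0, 0.0, 1.0]] -0.10573220731637192
```

View pics/s0.png

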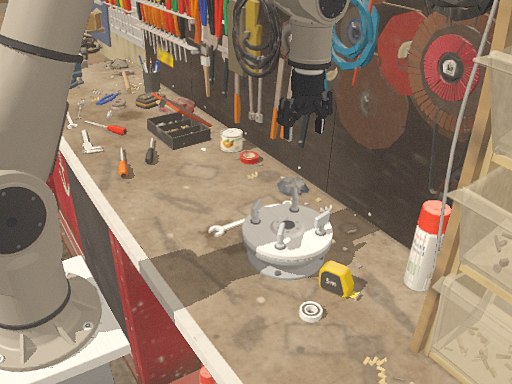

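View pics/w0.png

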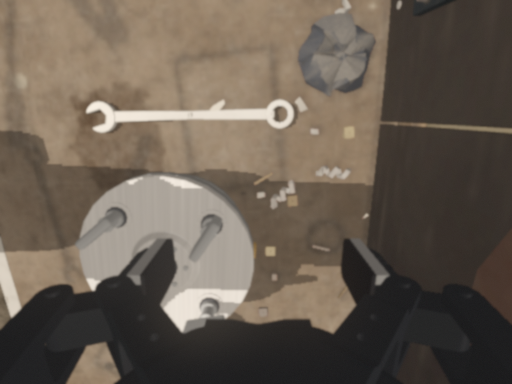

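The wrist view shows the round cover centred near px (167,262), with T-bars near (100,228), (206,238) and (208,305). The spanner is above it. The tape measure and bearing show only in the scene view, at about (337,279) and (311,312). Next I'll work out the centre and the move to put the camera over it.

Run:
```python
from h import *
f=dict(np.load("/tmp/w.npz")); a=dict(np.load("/tmp/s.npz"))
print("w",pix2plane(f,[[167,262],[80,255],[253,255]],.079).round(3).tolist(), pix2plane(f,[[280,114]],0).round(3).tolist())
print("s",pix2plane(a,[[287,233]],.079).round(3), pix2plane(a,[[337,290],[311,315],[293,187]],0).round(3))
print(f["mount"].round(3), f["intrinsics"].round(0).tolist())
s=sense(); print(s["torque"])
```

```text
w [[0.567, -0.095, 0.079], [0.463, -0.087, 0.079], [0.668, -0.085, 0.079]] [[0.702, 0.072, 0.0]]
s [[ 0.551 -0.116  0.079]] [[ 0.585 -0.259  0.   ]
 [ 0.49  -0.286  0.   ]
 [ 0.775  0.144  0.   ]]
[[-0.    -0.964 -0.267  0.069]
 [ 1.    -0.001  0.001 -0.001]
 [-0.001 -0.267  0.964 -0.171]
 [ 0.     0.     0.     1.   ]] [[282.0, 0.0, 258.0], [0.0, 282.0, 194.0], [0.0, 0.0, 1.0]]
[ 0.01194891 -0.02752963  0.00378598]
```

{"name": "step_arm", "arguments": {"moves": [[1, [-0.5, -0.45, -0.35], 0], [1, [-1, -0.9, -0.65], 0], [1, [-1, -0.9, -0.65], 0], [1, [-1, -0.9, -0.65], 0], [1, [-1, -0.9, -0.65], 0], [1, [-1, -0.9, -0.65], 0]]}}

```text
clock: 0.9
tcp_pos: [0.5673, -0.1189, 0.2795]
orientation: [-0.001, 0.707, 0.708, -0.0]
force: [0.6, 0.7, -0.6]
grip_width: 0.996
grasp_force: 0.0
```

Run:
```python
from h import *
f=cam("wrist"); np.savez("/tmp/w1",**{k:np.array(v) for k,v in f.items()})
s=sense(); print(s["clock"],s["tcp_pos"],s["torque"],s["force"])
cv2.imwrite("pics/w1.png",cv2.resize(f["img"][:,:,::-1],(800,600),interpolation=cv2.INTER_CUBIC))
```

```text
0.95 [ 0.56722658 -0.11899836  0.27948642] [ 0.00356555 -0.02635462 -0.04092084] [ 0.49352921 -0.34337084  0.15247442]
```

View pics/w1.png

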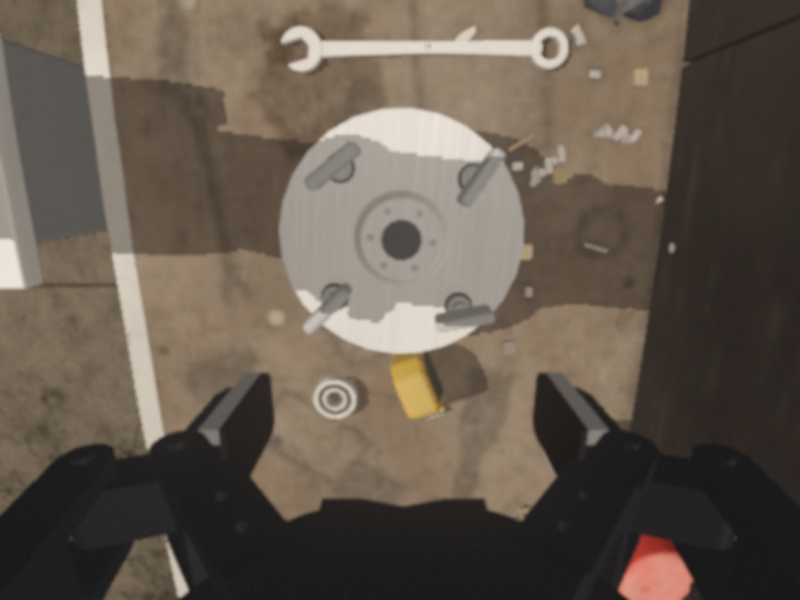

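All four T-bars are visible (800x600 view): (332,166), (483,178), (328,309) and (465,316). The plug is at (400,240). I'll turn the bar ends into positions and fit the 76 mm circle.

Run:
```python
from h import *
f=dict(np.load("/tmp/w1.npz"))
ends=[[(309,184),(356,150)],[(465,201),(499,154)],[(308,328),(349,290)],[(437,319),(494,313)]]
n=["UL","UR","LL","LR"];C=[]
for k,e in zip(n,ends):
    P=pix2plane(f,np.array(e)*.64,.129)[:,:2]; d=P[1]-P[0]; C.append(P.mean(0))
    print(k,P.mean(0).round(4),"len",np.hypot(*d).round(4),"ang",np.degrees(np.arctan2(d[1],d[0])).round(1))
C=np.array(C); c=C.mean(0); print(c,[(np.hypot(*(p-c)).round(4),np.degrees(np.arctan2(*(p-c)[::-1])).round(1)) for p in C])
print(pix2plane(f,np.array([[400,240]])*.64,.089).round(4),pix2plane(f,np.array([[279,230],[525,230]])*.64,.079).round(4))
im=f["img"]; cs=[]
for e in ends:
    m=(np.mean(e,0)*.64).astype(int); c_=im[m[1]-32:m[1]+32,m[0]-32:m[0]+32]; cs.append(cv2.resize(c_,(300,300),interpolation=cv2.INTER_CUBIC)); print(m-32)
cv2.imwrite("pics/crops.png",np.vstack([np.hstack(cs[:2]),np.hstack(cs[2:])])[:,:,::-1])
```

```text
UL [ 0.5165 -0.0399] len 0.0409 ang 34.0
UR [ 0.6217 -0.047 ] len 0.0395 ang 55.0
LL [ 0.5093 -0.1436] len 0.0444 ang 42.7
LR [ 0.6139 -0.1489] len 0.0437 ang 6.3
[ 0.56533998 -0.09486227] [(np.float64(0.0735), np.float64(131.7)), (np.float64(0.0739), np.float64(40.4)), (np.float64(0.0743), np.float64(-138.9)), (np.float64(0.0726), np.float64(-48.1))]
[[ 0.5637 -0.0962  0.089 ]] [[ 0.4619 -0.0889  0.079 ]
 [ 0.6687 -0.0887  0.079 ]]
[180  74]
[276  81]
[178 165]
[265 170]
```

View pics/crops.png

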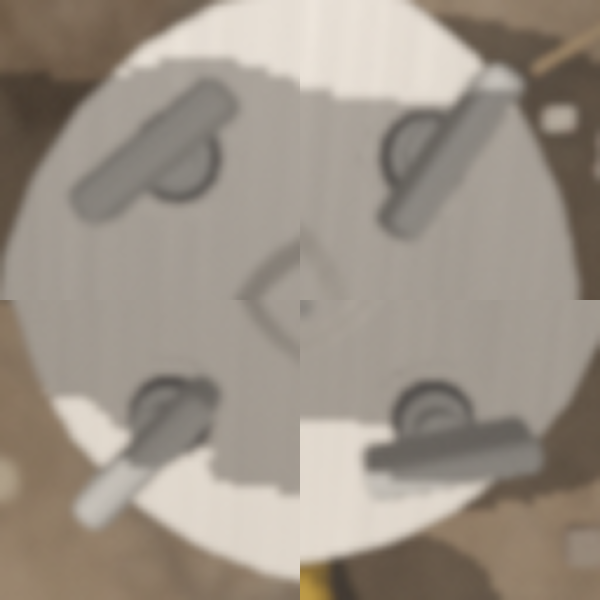

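The crops show each bar's top face clearly, at about UL 37°, UR 54°, LL 44° and LR 7°. I'll go above UL first, in the order UL, LR, UR, LL.

{"name": "step_arm", "arguments": {"moves": [[0.6, [0.35, -0.2, 0.4], 0.1], [0.6, [0.67, -0.42, 0.7], 0.25], [0.6, [0.67, -0.42, 1], 0.4], [0.6, [0.67, -0.42, 1], 0.5], [0.6, [0.67, -0.42, 1], 0.59], [0.6, [0.67, -0.42, 1], 0.59], [0.6, [0.67, -0.42, 1], 0.59], [0.6, [0.67, -0.42, 1], 0.59]]}}

```text
clock: 1.95
tcp_pos: [0.5166, -0.0395, 0.1603]
orientation: [-0.0, 0.948, 0.318, -0.0]
force: [0.3, 0.1, -0.9]
grip_width: 0.602
grasp_force: 0.0
```

Run:
```python
from h import *
f=cam("wrist"); np.savez("/tmp/w2",**{k:np.array(v) for k,v in f.items()})
s=sense(); print(s["clock"],s["tcp_pos"],s["torque"],s["force"],s["joint_positions"]); print(Rt(s).round(3))
K=f["intrinsics"]; Ci=np.linalg.inv(f["c2w"])
def proj(p):
    q=(Ci@np.r_[p,1])[:3]; r=cv2.projectPoints(q.reshape(1,1,3),np.zeros(3),np.zeros(3),np.array(K),np.array([f["k1"],0,0,0.]))[0]; return r.ravel()
print(proj([.5155,-.039,.131]))
save(f,"w2.png")
```

```text
2.0 [ 0.51662567 -0.03957404  0.16032668] [-0.04054788 -0.06879071 -0.00115929] [ 0.18913993 -0.64501064 -0.33466851] [-0.20105415  0.21628997  0.17589146  2.00661768 -0.04721172  0.92242197
 -0.92540077]
[[ 0.798  0.602  0.   ]
 [ 0.602 -0.798  0.   ]
 [ 0.    -0.    -1.   ]]
[258.25896943 210.44057929]
```

View pics/w2.png

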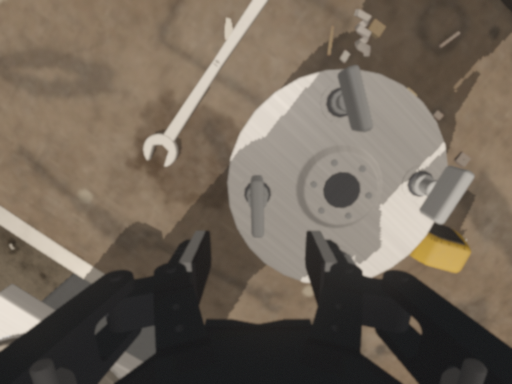

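UL's bar is vertical at (257,208), midway between the fingers and matching the predicted (258,210). I'll descend and grip.

{"name": "step_arm", "arguments": {"moves": [[0.6, [0, 0, 0.25], 0], [0.6, [0, 0, 0.48], 0], [0.6, [0, 0, 0.48], 0], [0.3, [0, 0, 0.48], 0], [0, [0, 0, 0.48], 0], [0, [0, 0, 0.48], 0], [0, [0, 0, 0.48], 0], [0, [0, 0, 0.48], 0], [0, [0, 0, 0.48], 0]], "grip_force": 40}}

```text
clock: 3.12
tcp_pos: [0.5166, -0.0396, 0.1027]
orientation: [0.0, 0.949, 0.316, -0.0]
force: [-0.9, -0.4, 1.1]
grip_width: -0.002
grasp_force: 0.0
```

```bash
cat > t.py <<'E'
from h import *
s=sense(); r=Rt(s); print("t",round(s["clock"],2),"p",np.round(s["tcp_pos"],4),"x-ang",np.degrees(np.arctan2(r[1,0],r[0,0])).round(2),"T",np.round(s["torque"],3),"F",np.round(s["force"],1),"grip",round(s["grip_width"],3),s["grasp_force"],"j7",round(s["joint_positions"][6],2))
E
python3 t.py
```

```text
t 3.12 p [ 0.5166 -0.0396  0.1027] x-ang 36.9 T [-0.008  0.003 -0.053] F [-0.9 -0.4  1.1] grip -0.002 0.0 j7 -0.91
```

Run:
```python
from h import *
f=cam("wrist");g=cam("scene");d=cam("side"); np.savez("/tmp/w3",**{k:np.array(v) for k,v in f.items()})
cv2.imwrite("pics/w3.png",np.hstack([cv2.resize(x["img"][a:b,c:e],(266,300),interpolation=cv2.INTER_CUBIC) for x,a,b,c,e in((f,60,384,112,400),(g,130,300,200,350),(d,60,384,100,388))])[:,:,::-1])
```

```text
(no output)
```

View pics/w3.png

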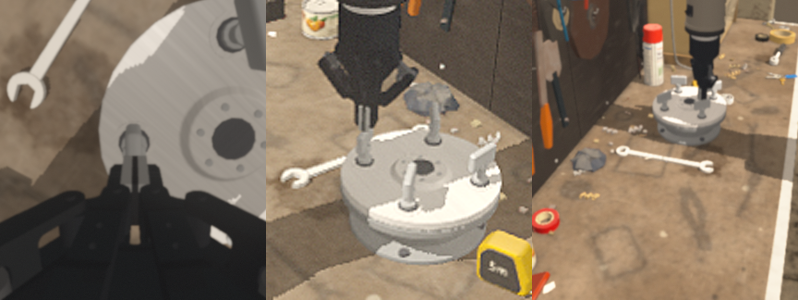

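Run:
```python
from h import *
for n in("w2","w3"):
    f=dict(np.load(f"/tmp/{n}.npz")); Ci=np.linalg.inv(f["c2w"])
    K=f["intrinsics"]
    def proj(p): return cv2.projectPoints((Ci@np.r_[p,1])[:3].reshape(1,1,3),np.zeros(3),np.zeros(3),K,np.array([float(f["k1"]),0,0,0]))[0].ravel().round(0)
    c=np.array([.5166,-.0396]); u=np.array([np.cos(np.radians(37)),np.sin(np.radians(37))])
    for z in(.131,.105,.083): print(n,z,[proj(np.r_[c+u*k,z]) for k in(-.023,0,.023)])
    print("washer as seen",pix2plane(f,[[257,190]],.083).round(4) if n=="w2" else "")
im=np.load("/tmp/w3.npz")["img"][150:300,180:330]; cv2.imwrite("pics/w3c.png",cv2.resize(im,(600,600),interpolation=cv2.INTER_CUBIC)[:,:,::-1])
```

```text
w2 0.131 [array([260., 238.]), array([260., 210.]), array([260., 180.])]
w2 0.105 [array([259., 226.]), array([260., 200.]), array([260., 173.])]
w2 0.083 [array([259., 217.]), array([259., 193.]), array([259., 168.])]
washer as seen [[ 0.5175 -0.0362  0.083 ]]
w3 0.131 [array([260., 279.]), array([260., 243.]), array([260., 203.])]
w3 0.105 [array([260., 258.]), array([260., 225.]), array([260., 191.])]
w3 0.083 [array([260., 243.]), array([260., 214.]), array([260., 183.])]
washer as seen
```

View pics/w3c.png

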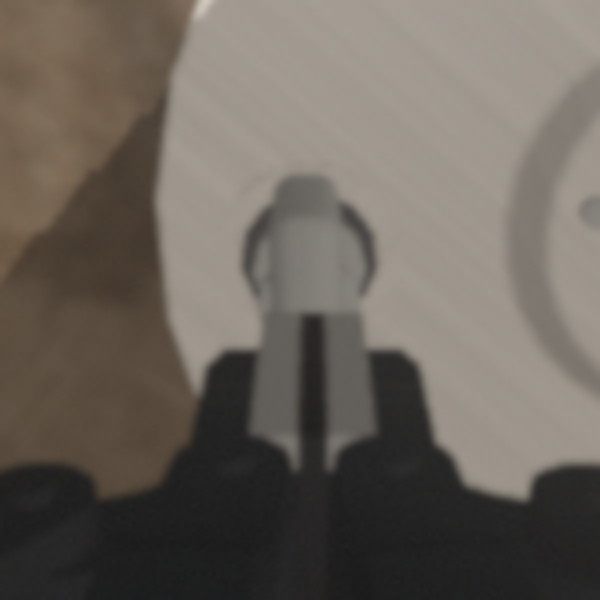

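The last crop shows the fingers shut with their tips over the bar, yet the readings say nothing is held. I'll project the predicted bar and the TCP into the other two cameras as an independent check.

Run:
```python
from h import *
s=sense(); tcp=np.array(s["tcp_pos"])
c=np.array([.5166,-.0396]); u=np.array([np.cos(np.radians(37)),np.sin(np.radians(37))])
out=[]
for f in (dict(np.load("/tmp/s.npz")),dict(np.load("/tmp/d.npz")),cam("scene"),cam("side")):
    Ci=np.linalg.inv(f["c2w"]); K=np.array(f["intrinsics"])
    def proj(p): return cv2.projectPoints((Ci@np.r_[p,1])[:3].reshape(1,1,3),np.zeros(3),np.zeros(3),K,np.array([float(f["k1"]),0,0,0]))[0].ravel()
    m=proj(np.r_[c,.11]); o=(m-[33,25]).astype(int); S=6
    im=cv2.resize(f["img"][o[1]:o[1]+50,o[0]:o[0]+66],(66*S,50*S),interpolation=cv2.INTER_CUBIC)[:,:,::-1].copy()
    def dot(p,col): q=((proj(p)-o+.5)*S).astype(int); cv2.circle(im,tuple(map(int,q)),3,col,-1)
    for z in(.131,.105):
        for k in(-.023,.023): dot(np.r_[c+u*k,z],(0,0,255))
    dot(np.r_[c,.083],(255,0,0)); dot(tcp,(0,255,0)); out.append(im)
cv2.imwrite("pics/ov.png",np.vstack([np.hstack(out[:2]),np.hstack(out[2:])]))
```

```text
(no output)
```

View pics/ov.png

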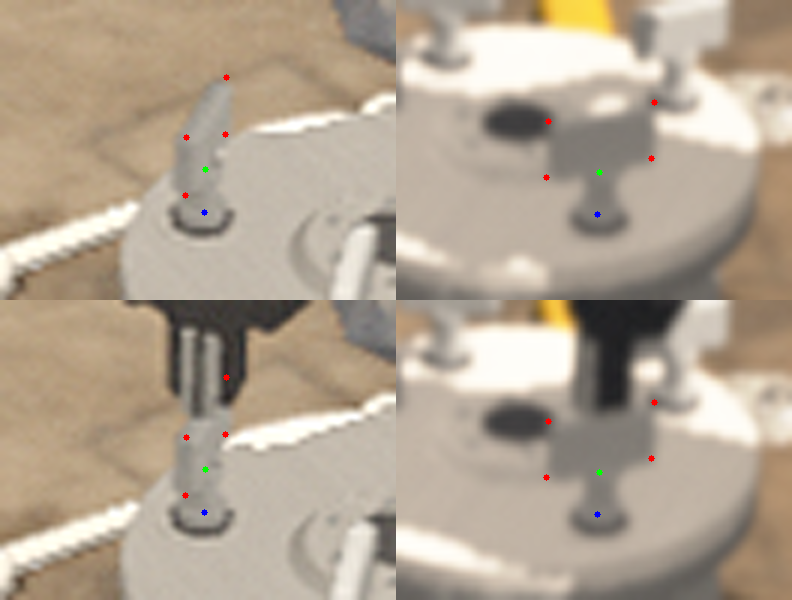

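The projected bar matches both views, but the finger tips stop at the bar's top edge, about z 0.13. They sit some 28 mm behind the reported TCP, which is why nothing was gripped. I'll lift, open and re-grip with the TCP at 0.085, which is still above the cover either way.

{"name": "step_arm", "arguments": {"moves": [[0, [0, 0, -0.15], 0], [0.4, [0, 0, -0.15], 0], [0.4, [0, 0, -0.15], 0], [0.4, [0, 0, -0.15], 0], [0.4, [0, 0, 0], 0], [0.4, [0, 0, 0.15], 0], [0.4, [0, 0, 0.15], 0], [0, [0, 0, 0.15], 0], [0, [0, 0, 0.15], 0], [0, [0, 0, 0.15], 0]], "grip_force": 40}}

```text
clock: 4.62
tcp_pos: [0.5167, -0.0393, 0.0853]
orientation: [-0.0, 0.949, 0.317, 0.0]
force: [-4.7, 3.5, 6.6]
grip_width: 0.104
grasp_force: 42.9
```

```bash
python3 t.py
```

```text
t 4.62 p [ 0.5167 -0.0393  0.0853] x-ang 36.91 T [0.685 0.814 0.034] F [-4.7  3.5  6.6] grip 0.104 42.93460786342621 j7 -0.9
```

Gripped: opening 0.104 (about 9 mm) at 43 N. I'll centre it by -1.4 mm and start turning.

{"name": "step_arm", "arguments": {"moves": [[0, [0, -0.012, 0], 0], [0, [0, -0.012, 0], 0.06], [0, [0, -0.012, 0], 0.11], [0, [0, -0.012, 0], 0.11], [0, [0, -0.012, 0], 0.11]]}}

```text
clock: 5.25
tcp_pos: [0.5164, -0.039, 0.0853]
orientation: [0.0, 0.972, 0.234, 0.001]
force: [1.5, -3.5, 6.8]
grip_width: 0.101
grasp_force: 42.8
```

```bash
python3 t.py
```

```text
t 5.25 p [ 0.5164 -0.039   0.0853] x-ang 27.1 T [-0.994 -0.29  -0.099] F [ 1.5 -3.5  6.8] grip 0.101 42.80035614967346 j7 -1.06
```

{"name": "step_arm", "arguments": {"moves": [[0, [0, 0.004, 0], 0.06], [0, [0, 0.004, 0], 0.11], [0, [0, 0.004, 0], 0.11]]}}

```text
clock: 5.62
tcp_pos: [0.5166, -0.0392, 0.0853]
orientation: [0.0, 0.989, 0.149, 0.001]
force: [0.3, -2.3, 7.0]
grip_width: 0.102
grasp_force: 43.0
```

```bash
python3 t.py
```

```text
t 5.62 p [ 0.5166 -0.0392  0.0853] x-ang 17.14 T [-0.721 -0.037  0.03 ] F [ 0.3 -2.3  7. ] grip 0.102 42.97501981258392 j7 -1.22
```

{"name": "step_arm", "arguments": {"moves": [[0, [0, 0.004, 0], 0.05], [0, [0, 0.004, 0], 0.1], [0, [0, 0.004, 0], 0.1]]}}

```text
clock: 6.0
tcp_pos: [0.5166, -0.0394, 0.0853]
orientation: [0.0, 0.997, 0.071, 0.001]
force: [-0.6, -1.2, 7.7]
grip_width: 0.1
grasp_force: 43.1
```

```bash
python3 t.py
```

```text
t 6.0 p [ 0.5166 -0.0394  0.0853] x-ang 8.15 T [-0.407  0.192 -0.034] F [-0.6 -1.2  7.7] grip 0.1 43.09249699115753 j7 -1.36
```

{"name": "step_arm", "arguments": {"moves": [[0, [0, 0.004, 0], 0.05], [0, [0, 0.004, 0], 0.1], [0, [0, 0.004, 0], 0.1]]}}

```text
clock: 6.38
tcp_pos: [0.5166, -0.0396, 0.0853]
orientation: [-0.0, 1.0, -0.007, 0.0]
force: [-0.4, 0.9, 8.4]
grip_width: 0.103
grasp_force: 43.2
```

```bash
python3 t.py
```

```text
t 6.38 p [ 0.5166 -0.0396  0.0853] x-ang -0.82 T [0.036 0.322 0.128] F [-0.4  0.9  8.4] grip 0.103 43.230299949645996 j7 -1.5
```

{"name": "step_arm", "arguments": {"moves": [[0, [0, 0, 0], 0.06], [0, [0, 0, 0], 0.06]]}}

```text
clock: 6.62
tcp_pos: [0.5166, -0.0396, 0.0853]
orientation: [-0.0, 0.999, -0.054, 0.0]
force: [-1.0, 0.3, 8.6]
grip_width: 0.105
grasp_force: 43.3
```

```bash
python3 t.py
```

```text
t 6.62 p [ 0.5166 -0.0396  0.0853] x-ang -6.23 T [-0.066  0.345  0.237] F [-1.   0.3  8.6] grip 0.105 43.260242342948914 j7 -1.58
```

{"name": "step_arm", "arguments": {"moves": [[0, [0, 0, 0], 0.05], [0, [0, 0, 0], 0.05]]}}

```text
clock: 6.88
tcp_pos: [0.5165, -0.0397, 0.0853]
orientation: [-0.0, 0.996, -0.093, 0.0]
force: [-1.1, -1.4, 9.5]
grip_width: 0.11
grasp_force: 43.4
```

```bash
python3 t.py
```

```text
t 6.88 p [ 0.5165 -0.0397  0.0853] x-ang -10.71 T [-0.158  0.39   0.303] F [-1.1 -1.4  9.5] grip 0.11 43.3636200428009 j7 -1.65
```

The resistance is rising and the bar is starting to cock in the pads, so I'll raise the grip and read again.

{"name": "step_arm", "arguments": {"moves": [[0, [0, 0, 0], 0], [0, [0, 0, 0], 0]], "grip_force": 100}}

```text
clock: 7.12
tcp_pos: [0.5166, -0.0397, 0.0854]
orientation: [-0.0, 0.996, -0.093, 0.001]
force: [-2.6, 0.3, 12.5]
grip_width: 0.088
grasp_force: 101.1
```

```bash
python3 t.py
```

```text
t 7.12 p [ 0.5166 -0.0397  0.0854] x-ang -10.65 T [-0.029  0.569  0.204] F [-2.6  0.3 12.5] grip 0.088 101.06251001358032 j7 -1.65
```

{"name": "step_arm", "arguments": {"moves": [[0, [0, 0, 0], 0.05], [0, [0, 0, 0], 0.05]]}}

```text
clock: 7.38
tcp_pos: [0.5166, -0.0398, 0.0854]
orientation: [-0.0, 0.991, -0.132, 0.0]
force: [-3.5, -0.2, 12.1]
grip_width: 0.085
grasp_force: 101.1
```

```bash
python3 t.py
```

```text
t 7.38 p [ 0.5166 -0.0398  0.0854] x-ang -15.22 T [-0.177  0.63   0.211] F [-3.5 -0.2 12.1] grip 0.085 101.13843441009521 j7 -1.72
```

I need to be sure of this bolt. Rocking it 4° back and then forward gives a torque swing of about ±0.45 if snug and ±0.04 if slack.

{"name": "step_arm", "arguments": {"moves": [[0, [0, 0, 0], -0.05]]}}

```text
clock: 7.5
tcp_pos: [0.5166, -0.0397, 0.0854]
orientation: [-0.0, 0.996, -0.092, 0.0]
force: [-2.9, -0.2, 11.7]
grip_width: 0.087
grasp_force: 101.1
```

```bash
python3 t.py
```

```text
t 7.5 p [ 0.5166 -0.0397  0.0854] x-ang -10.59 T [-0.108  0.523 -0.031] F [-2.9 -0.2 11.7] grip 0.087 101.1120593547821 j7 -1.65
```

{"name": "step_arm", "arguments": {"moves": [[0, [0, 0, 0], 0.05]]}}

```text
clock: 7.62
tcp_pos: [0.5166, -0.0397, 0.0854]
orientation: [-0.0, 0.991, -0.132, 0.0]
force: [-2.0, 0.6, 11.4]
grip_width: 0.089
grasp_force: 101.2
```

```bash
python3 t.py
```

```text
t 7.62 p [ 0.5166 -0.0397  0.0854] x-ang -15.17 T [0.016 0.573 0.275] F [-2.   0.6 11.4] grip 0.089 101.20876908302307 j7 -1.72
```

{"name": "step_arm", "arguments": {"moves": [[0.4, [0, 0, 0], 0], [0.4, [0, 0, 0], 0], [0.5, [0, 0, -0.3], 0], [0.5, [0, 0, -0.6], 0], [0.5, [0, 0, -0.6], 0], [0.5, [0, 0, -0.6], 0]]}}

```text
clock: 8.38
tcp_pos: [0.5158, -0.0397, 0.1563]
orientation: [-0.0, 0.991, -0.133, -0.0]
force: [-0.5, 0.9, -0.3]
grip_width: 0.5
grasp_force: 0.0
```

```bash
python3 t.py
python3 - <<'E'
from h import *
f=cam("wrist"); np.savez("/tmp/w4",**{k:np.array(v) for k,v in f.items()})
g=dict(np.load("/tmp/w2.npz"))
c=[cv2.resize(x["img"][150:260,205:305],(400,440),interpolation=cv2.INTER_CUBIC) for x in(g,f)]
cv2.imwrite("pics/rel.png",np.hstack(c)[:,:,::-1])
E
```

```text
t 8.38 p [ 0.5158 -0.0397  0.1563] x-ang -15.24 T [-0.025 -0.012  0.026] F [-0.5  0.9 -0.3] grip 0.5 0.0 j7 -1.77
```

View pics/rel.png

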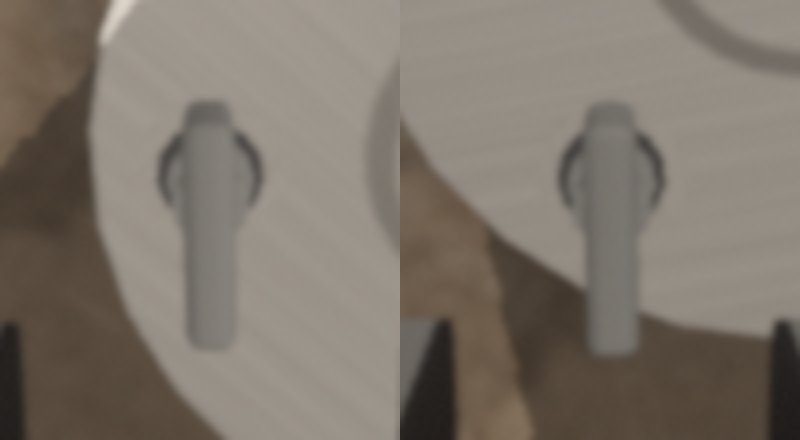

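The bar stayed in line with the tool before and after: the crops show it vertical at the centre, within about 1°. So it really turned 52° and is snug, roughly 15–18° past. Static readings understate the torque, so I'll use a stiffer grip and smaller steps from here. LR is next, opposite UL.

{"name": "step_arm", "arguments": {"moves": [[0.5, [0.4, 0.25, 0], -0.1], [0.5, [0.8, 0.55, 0], -0.2], [0.5, [1, 0.68, 0], -0.26], [0.5, [1, 0.68, 0], -0.26], [0.5, [1, 0.68, 0], -0.26], [0.5, [1, 0.68, 0], -0.26]]}}

```text
clock: 9.18
tcp_pos: [0.6098, -0.1491, 0.1564]
orientation: [-0.0, 0.997, 0.071, -0.0]
force: [-0.2, 0.2, -0.0]
grip_width: 0.5
grasp_force: 0.0
```

```bash
cat > t.py <<'E'
from h import *
S=[sense()]
for _ in range(2): grab_frame("side"); S.append(sense())
s=S[-1]; r=Rt(s); F=np.mean([x["force"] for x in S],0); th=np.degrees(np.arctan2(r[1,0],r[0,0]))
print("t",round(s["clock"],2),"p",np.round(s["tcp_pos"],4),"ang",th.round(2),"Tz",[round(x["torque"][2],3) for x in S],"Ftool",(r.T@F).round(1),"grip",round(s["grip_width"],3),round(s["grasp_force"]),"j7",round(s["joint_positions"][6],2))
E
python3 t.py;  python3 - <<'E'
from h import *
f=cam("wrist"); s=sense(); Ci=np.linalg.inv(f["c2w"])
p=cv2.projectPoints((Ci@np.array([.6155,-.1515,.131,1]))[:3].reshape(1,1,3),np.zeros(3),np.zeros(3),np.array(f["intrinsics"]),np.array([float(f["k1"]),0,0,0]))[0].ravel(); print(p)
cv2.imwrite("pics/lr.png",cv2.resize(f["img"][150:270,205:325],(480,480),interpolation=cv2.INTER_CUBIC)[:,:,::-1])
g=cv2.cvtColor(f["img"],cv2.COLOR_RGB2GRAY)[160:260,215:305]
L=cv2.createLineSegmentDetector().detect(g)[0][:,0]
for l in L:
    n=np.hypot(l[2]-l[0],l[3]-l[1])
    if n>15: print((l+[215,160,215,160]).round(0),"tilt from vertical",np.degrees(np.arctan2(l[2]-l[0],l[3]-l[1])).round(1))
E
```

```text
t 9.28 p [ 0.6101 -0.1493  0.1568] ang 8.14 Tz [np.float64(-0.028), np.float64(0.009), np.float64(0.001)] Ftool [-0.3  0.1  0. ] grip 0.501 0 j7 -1.14
[263.27689644 203.84562824]
[297. 258. 298. 229.] tilt from vertical 178.4
[297. 184. 282. 160.] tilt from vertical -148.9
[303. 207. 297. 184.] tilt from vertical -163.9
[250. 187. 259. 171.] tilt from vertical 151.6
[281. 169. 276. 197.] tilt from vertical -9.7
[218. 231. 219. 258.] tilt from vertical 2.1
[270. 207. 271. 178.] tilt from vertical 177.9
[247. 160. 241. 202.] tilt from vertical -7.6
[238. 214. 245. 229.] tilt from vertical 25.7
[246. 229. 255. 243.] tilt from vertical 32.7
[257. 243. 270. 259.] tilt from vertical 38.7
[273. 204. 274. 229.] tilt from vertical 2.3
[260. 232. 258. 196.] tilt from vertical -176.4
[261. 193. 264. 229.] tilt from vertical 4.8
[270. 229. 269. 208.] tilt from vertical -178.1
```

Line segments put LR's bar about 2.5 mm to +y of the prediction and tilted about 2.5° counter-clockwise. I'll correct for both, descend and grip at 100 N.

{"name": "step_arm", "arguments": {"moves": [[0.5, [0.044, 0.042, 0], -0.026], [0.5, [0.044, 0.042, 0.3], -0.026], [0.5, [0.044, 0.042, 0.595], -0.026], [0.5, [0.044, 0.042, 0.595], -0.026], [0, [0.044, 0.042, 0.595], -0.026], [0, [0.044, 0.042, 0.595], -0.026], [0, [0.044, 0.042, 0.595], -0.026], [0, [0.044, 0.042, 0.595], -0.026]], "grip_force": 100}}

```text
clock: 10.32
tcp_pos: [0.6173, -0.1544, 0.0872]
orientation: [0.0, 0.996, 0.091, 0.001]
force: [-1.8, 1.0, 8.9]
grip_width: 0.084
grasp_force: 99.2
```

```bash
python3 t.py
```

```text
t 10.43 p [ 0.6173 -0.1545  0.0872] ang 10.44 Tz [np.float64(0.015), np.float64(0.047), np.float64(0.036)] Ftool [-1.3 -1.1 -8.2] grip 0.085 99 j7 -1.07
```

{"name": "step_arm", "arguments": {"moves": [[0, [0, 0, 0], 0.05], [0, [0, 0, 0], 0.1]]}}

```text
clock: 10.68
tcp_pos: [0.6173, -0.1547, 0.0872]
orientation: [0.0, 1.0, 0.011, 0.001]
force: [-1.0, -0.6, 7.8]
grip_width: 0.083
grasp_force: 99.1
```

```bash
python3 t.py
```

```text
t 10.78 p [ 0.6173 -0.1547  0.0872] ang 1.29 Tz [np.float64(0.02), np.float64(-0.119), np.float64(-0.029)] Ftool [-1.6  0.1 -8.2] grip 0.081 99 j7 -1.21
```

{"name": "step_arm", "arguments": {"moves": [[0, [0, 0, 0], 0.06]]}}

```text
clock: 10.9
tcp_pos: [0.6173, -0.1548, 0.0872]
orientation: [0.0, 0.999, -0.035, 0.001]
force: [-1.1, -1.1, 7.9]
grip_width: 0.078
grasp_force: 99.0
```

```bash
python3 t.py
```

```text
t 11.0 p [ 0.6173 -0.1548  0.0873] ang -4.13 Tz [np.float64(0.068), np.float64(-0.034), np.float64(0.035)] Ftool [-1.   1.5 -8.1] grip 0.083 99 j7 -1.29
```

{"name": "step_arm", "arguments": {"moves": [[0, [0, 0, 0], 0.06]]}}

```text
clock: 11.12
tcp_pos: [0.6172, -0.1551, 0.0872]
orientation: [0.0, 0.997, -0.083, 0.001]
force: [-1.6, -1.2, 7.0]
grip_width: 0.084
grasp_force: 99.0
```

```bash
python3 t.py
```

```text
t 11.22 p [ 0.6173 -0.155   0.0872] ang -9.55 Tz [np.float64(0.079), np.float64(-0.05), np.float64(-0.014)] Ftool [-1.4  1.6 -7.4] grip 0.089 99 j7 -1.37
```

{"name": "step_arm", "arguments": {"moves": [[0, [0, 0, 0], 0.06]]}}

```text
clock: 11.35
tcp_pos: [0.6172, -0.1552, 0.0873]
orientation: [0.0, 0.992, -0.129, 0.001]
force: [-2.0, -2.6, 6.4]
grip_width: 0.091
grasp_force: 99.0
```

```bash
python3 t.py
```

```text
t 11.45 p [ 0.6172 -0.1552  0.0872] ang -14.95 Tz [np.float64(0.009), np.float64(-0.031), np.float64(-0.023)] Ftool [-1.   2.4 -7.6] grip 0.088 99 j7 -1.45
```

{"name": "step_arm", "arguments": {"moves": [[0, [0, -0.004, 0], 0.06]]}}

```text
clock: 11.58
tcp_pos: [0.6172, -0.1552, 0.0873]
orientation: [0.0, 0.984, -0.176, 0.001]
force: [-2.5, -5.0, 7.4]
grip_width: 0.084
grasp_force: 99.2
```

```bash
python3 t.py
```

```text
t 11.68 p [ 0.6172 -0.1552  0.0872] ang -20.34 Tz [np.float64(0.295), np.float64(0.353), np.float64(0.228)] Ftool [-0.7  5.2 -8.2] grip 0.081 99 j7 -1.53
```

Clear jump to about 0.29 N m, so this bolt is 0–5° past snug. I'll go 6° more.

{"name": "step_arm", "arguments": {"moves": [[0, [0, 0.01, 0], 0.07], [0, [0, 0.01, 0], 0.07]]}}

```text
clock: 11.92
tcp_pos: [0.617, -0.1557, 0.0872]
orientation: [-0.0, 0.973, -0.23, 0.001]
force: [-1.9, -1.4, 7.7]
grip_width: 0.085
grasp_force: 99.2
```

```bash
python3 t.py
```

```text
t 12.03 p [ 0.617  -0.1556  0.0872] ang -26.47 Tz [np.float64(0.091), np.float64(0.07), np.float64(0.037)] Ftool [-0.8  1.7 -8.1] grip 0.087 99 j7 -1.62
```

{"name": "step_arm", "arguments": {"moves": [[0, [0, 0, 0], 0.04]]}}

```text
clock: 12.15
tcp_pos: [0.617, -0.1557, 0.0873]
orientation: [-0.0, 0.966, -0.26, 0.001]
force: [-2.3, -2.8, 7.8]
grip_width: 0.083
grasp_force: 99.2
```

```bash
python3 t.py
```

```text
t 12.25 p [ 0.617  -0.1557  0.0872] ang -30.16 Tz [np.float64(0.52), np.float64(0.395), np.float64(0.284)] Ftool [-0.2  3.1 -8.5] grip 0.079 99 j7 -1.67
```

Mid-motion this reads 0.52 N m, so LR is snug and 10–15° past. It had only relaxed between steps. On to UR.

{"name": "step_arm", "arguments": {"moves": [[0.5, [0, 0, 0], 0], [0.5, [0, 0, 0], 0], [0.5, [0, 0, -0.3], 0], [0.5, [0, 0, -0.58], -0.1], [0.5, [-0.2, -0.4, -0.58], -0.2], [0.5, [-0.41, -0.81, -0.58], -0.31], [0.5, [-0.41, -0.81, -0.58], -0.42], [0.5, [-0.41, -0.81, -0.58], -0.53], [0.5, [-0.41, -0.81, -0.58], -0.64], [0.5, [-0.41, -0.81, -0.58], -0.75]]}}

```text
clock: 13.5
tcp_pos: [0.6221, -0.0463, 0.1551]
orientation: [-0.0, 0.946, 0.324, 0.0]
force: [0.4, 0.5, 1.4]
grip_width: 0.501
grasp_force: 0.0
```

{"name": "step_arm", "arguments": {"moves": [[0.5, [0, 0, 0], -0.1], [0.5, [0, 0, 0], -0.185], [0.5, [0, 0, 0], -0.185], [0.5, [0, 0, 0], -0.185]]}}

```text
clock: 14.0
tcp_pos: [0.6221, -0.0464, 0.155]
orientation: [-0.0, 0.891, 0.453, 0.0]
force: [0.2, -0.5, 0.1]
grip_width: 0.5
grasp_force: 0.0
```

```bash
cat > bar.py <<'E'
import sys
from h import *
t=np.array(list(map(float,sys.argv[1:3]))+[.131,1])
f=cam("wrist"); s=sense(); Ci=np.linalg.inv(f["c2w"]); r=Rt(s); p=np.array(s["tcp_pos"])
print("p",p.round(4),"ang",np.degrees(np.arctan2(r[1,0],r[0,0])).round(2),"j7",s["joint_positions"][6].round(2))
u=cv2.projectPoints((Ci@t)[:3].reshape(1,1,3),np.zeros(3),np.zeros(3),np.array(f["intrinsics"]),np.array([float(f["k1"]),0,0,0]))[0].ravel().round(1)
print("pred px",u,"target in tool /120",(r.T@(t[:3]-p)/.12).round(3))
g=cv2.cvtColor(f["img"],cv2.COLOR_RGB2GRAY)[165:250,220:305]
for l in cv2.createLineSegmentDetector().detect(g)[0][:,0]:
    n=np.hypot(l[2]-l[0],l[3]-l[1]); a=(np.degrees(np.arctan2(l[2]-l[0],l[3]-l[1]))+90)%180-90
    if n>15 and abs(a)<20: print((l+[220,165,220,165]).round(0),"tilt",a.round(1))
cv2.imwrite("pics/%d.png"%(100*s["clock"]),f["img"][:,:,::-1])
E
python3 bar.py .6232 -.0465
```

```text
p [ 0.6221 -0.0463  0.155 ] ang 53.94 j7 -0.58
pred px [261.1 211.8] target in tool /120 [0.004 0.008 0.2  ]
[297. 248. 297. 231.] tilt -1.4
[254. 236. 252. 212.] tilt 3.0
[267. 216. 266. 233.] tilt -0.7
```

UR is well aligned (bar centre at col 260, predicted 261), so I'll descend, grip and turn the first 9°.

{"name": "step_arm", "arguments": {"moves": [[0.5, [0, 0.003, 0.3], 0], [0.5, [0, 0.003, 0.58], 0], [0.5, [0, 0.003, 0.58], 0], [0, [0, 0.003, 0.58], 0], [0, [0, 0.003, 0.58], 0], [0, [0, 0.003, 0.58], 0], [0, [0, 0.003, 0.58], 0], [0, [0, 0.003, 0.58], 0.05], [0, [0, 0.003, 0.58], 0.1]], "grip_force": 100}}

```text
clock: 15.18
tcp_pos: [0.6236, -0.0468, 0.0871]
orientation: [0.001, 0.924, 0.382, 0.001]
force: [1.0, -1.4, 5.0]
grip_width: 0.089
grasp_force: 99.2
```

```bash
python3 t.py
```

```text
t 15.28 p [ 0.6237 -0.0468  0.0872] ang 44.92 Tz [np.float64(0.002), np.float64(-0.084), np.float64(-0.024)] Ftool [-0.7  1.3 -6.1] grip 0.083 99 j7 -0.7
```

{"name": "step_arm", "arguments": {"moves": [[0, [0, 0, 0], 0.06]]}}

```text
clock: 15.4
tcp_pos: [0.6237, -0.0469, 0.0872]
orientation: [0.0, 0.941, 0.338, 0.001]
force: [0.2, -1.1, 5.5]
grip_width: 0.085
grasp_force: 99.1
```

```bash
python3 t.py
```

```text
t 15.5 p [ 0.6237 -0.0468  0.0872] ang 39.5 Tz [np.float64(0.055), np.float64(-0.072), np.float64(-0.072)] Ftool [-0.3  1.4 -6.4] grip 0.084 99 j7 -0.78
```

{"name": "step_arm", "arguments": {"moves": [[0, [0, 0, 0], 0.06]]}}

```text
clock: 15.62
tcp_pos: [0.6237, -0.0469, 0.0871]
orientation: [0.0, 0.956, 0.294, 0.002]
force: [1.5, -2.1, 4.7]
grip_width: 0.086
grasp_force: 99.1
```

```bash
python3 t.py
```

```text
t 15.72 p [ 0.6237 -0.0469  0.0871] ang 34.09 Tz [np.float64(0.02), np.float64(-0.02), np.float64(-0.04)] Ftool [-0.2  1.5 -5.1] grip 0.085 99 j7 -0.87
```

{"name": "step_arm", "arguments": {"moves": [[0, [0, 0, 0], 0.06]]}}

```text
clock: 15.85
tcp_pos: [0.6237, -0.0469, 0.0872]
orientation: [0.0, 0.969, 0.248, 0.002]
force: [0.9, -2.5, 5.6]
grip_width: 0.088
grasp_force: 99.1
```

```bash
python3 t.py
```

```text
t 15.95 p [ 0.6238 -0.0469  0.0871] ang 28.69 Tz [np.float64(0.039), np.float64(-0.005), np.float64(-0.009)] Ftool [-0.2  1.8 -5.9] grip 0.091 99 j7 -0.95
```

{"name": "step_arm", "arguments": {"moves": [[0, [0, 0, 0], 0.06]]}}

```text
clock: 16.08
tcp_pos: [0.6238, -0.047, 0.0871]
orientation: [0.0, 0.979, 0.202, 0.002]
force: [0.5, -1.8, 4.9]
grip_width: 0.084
grasp_force: 99.1
```

```bash
python3 t.py
```

```text
t 16.18 p [ 0.6238 -0.047   0.0871] ang 23.29 Tz [np.float64(0.044), np.float64(-0.011), np.float64(-0.055)] Ftool [ 0.1  2.3 -5.7] grip 0.08 99 j7 -1.03
```

{"name": "step_arm", "arguments": {"moves": [[0, [0, 0, 0], 0.06]]}}

```text
clock: 16.3
tcp_pos: [0.6238, -0.0471, 0.0872]
orientation: [0.0, 0.988, 0.156, 0.002]
force: [1.6, -2.4, 5.0]
grip_width: 0.086
grasp_force: 99.5
```

```bash
python3 t.py
```

```text
t 16.4 p [ 0.6238 -0.047   0.0871] ang 17.91 Tz [np.float64(0.645), np.float64(0.212), np.float64(0.162)] Ftool [ 1.   2.8 -5.8] grip 0.083 99 j7 -1.11
```

Snug, at 0.645 N m. Adding 7°.

{"name": "step_arm", "arguments": {"moves": [[0, [0, 0, 0], 0.08]]}}

```text
clock: 16.52
tcp_pos: [0.6238, -0.0471, 0.0872]
orientation: [0.0, 0.996, 0.094, 0.002]
force: [0.7, -2.1, 4.6]
grip_width: 0.08
grasp_force: 99.1
```

```bash
python3 t.py
```

```text
t 16.62 p [ 0.6238 -0.0471  0.0871] ang 10.65 Tz [np.float64(0.456), np.float64(0.166), np.float64(0.053)] Ftool [ 0.7  2.9 -5.6] grip 0.087 99 j7 -1.22
```

{"name": "step_arm", "arguments": {"moves": [[0.5, [0, 0, 0], 0], [0.5, [0, 0, 0], 0], [0.5, [0, 0, -0.3], 0], [0.5, [0, 0, -0.58], -0.1], [0.5, [-0.4, 0.3, -0.58], -0.2], [0.5, [-0.8, 0.5, -0.58], -0.3], [0.5, [-1, 0.63, -0.58], -0.37], [0.5, [-1, 0.63, -0.58], -0.37], [0.5, [-1, 0.63, -0.58], -0.37]]}}

```text
clock: 17.75
tcp_pos: [0.5194, -0.1429, 0.1552]
orientation: [-0.0, 0.927, 0.376, 0.0]
force: [0.1, 0.9, -0.8]
grip_width: 0.5
grasp_force: 0.0
```

{"name": "step_arm", "arguments": {"moves": [[0.5, [-0.075, 0.05, 0], 0], [0.5, [-0.075, 0.05, 0], 0], [0.5, [-0.075, 0.05, 0], 0]]}}

```text
clock: 18.12
tcp_pos: [0.5167, -0.1539, 0.1548]
orientation: [-0.0, 0.927, 0.376, -0.0]
force: [-0.5, 0.9, -0.4]
grip_width: 0.501
grasp_force: 0.0
```

```bash
python3 bar.py .509 -.1455
```

```text
p [ 0.5167 -0.1538  0.1548] ang 44.2 j7 -0.53
pred px [244.2 211.9] target in tool /120 [ 0.002 -0.094  0.198]
[236. 217. 231. 194.] tilt 11.0
[236. 222. 237. 239.] tilt 1.7
[297. 248. 298. 231.] tilt -2.8
[293. 166. 293. 183.] tilt 0.6
[247. 239. 246. 194.] tilt 0.5
```

{"name": "step_arm", "arguments": {"moves": [[0.5, [0, -0.105, 0], 0], [0.5, [0, -0.105, 0.3], 0], [0.5, [0, -0.105, 0.58], 0], [0.5, [0, -0.105, 0.58], 0], [0, [0, -0.105, 0.58], 0], [0, [0, -0.105, 0.58], 0], [0, [0, -0.105, 0.58], 0], [0, [0, -0.105, 0.58], 0], [0, [0, -0.105, 0.58], 0.05], [0, [0, -0.105, 0.58], 0.1]], "grip_force": 100}}

```text
clock: 19.42
tcp_pos: [0.5091, -0.1454, 0.087]
orientation: [0.001, 0.954, 0.301, 0.001]
force: [1.6, -1.4, 7.3]
grip_width: 0.087
grasp_force: 99.4
```

```bash
python3 t.py
```

```text
t 19.52 p [ 0.5091 -0.1454  0.0869] ang 35.03 Tz [np.float64(0.049), np.float64(-0.028), np.float64(-0.063)] Ftool [-0.8  1.8 -8. ] grip 0.085 100 j7 -0.65
```

{"name": "step_arm", "arguments": {"moves": [[0, [0, 0, 0], 0.06]]}}

```text
clock: 19.65
tcp_pos: [0.5091, -0.1455, 0.087]
orientation: [0.001, 0.967, 0.256, 0.002]
force: [0.8, -1.8, 7.0]
grip_width: 0.083
grasp_force: 99.3
```

```bash
python3 t.py
```

```text
t 19.75 p [ 0.5091 -0.1455  0.087 ] ang 29.6 Tz [np.float64(-0.028), np.float64(-0.078), np.float64(-0.002)] Ftool [ 0.3  2.4 -7.2] grip 0.086 99 j7 -0.74
```

{"name": "step_arm", "arguments": {"moves": [[0, [0, 0, 0], 0.06]]}}

```text
clock: 19.88
tcp_pos: [0.5092, -0.1456, 0.087]
orientation: [0.001, 0.978, 0.21, 0.002]
force: [1.8, -3.6, 6.5]
grip_width: 0.086
grasp_force: 99.3
```

```bash
python3 t.py
```

```text
t 19.98 p [ 0.5092 -0.1456  0.0869] ang 24.2 Tz [np.float64(0.068), np.float64(-0.074), np.float64(-0.098)] Ftool [-0.2  3.3 -6.9] grip 0.09 99 j7 -0.82
```

{"name": "step_arm", "arguments": {"moves": [[0, [0, 0, 0], 0.06]]}}

```text
clock: 20.1
tcp_pos: [0.5092, -0.1458, 0.087]
orientation: [0.001, 0.986, 0.164, 0.002]
force: [1.2, -3.1, 6.4]
grip_width: 0.086
grasp_force: 99.2
```

```bash
python3 t.py
```

```text
t 20.2 p [ 0.5093 -0.1457  0.087 ] ang 18.8 Tz [np.float64(0.04), np.float64(-0.045), np.float64(-0.068)] Ftool [ 0.1  3.2 -6.6] grip 0.083 99 j7 -0.9
```

{"name": "step_arm", "arguments": {"moves": [[0, [0, 0, 0], 0.06]]}}

```text
clock: 20.32
tcp_pos: [0.5093, -0.1458, 0.087]
orientation: [0.001, 0.993, 0.117, 0.002]
force: [2.5, -4.0, 6.4]
grip_width: 0.085
grasp_force: 99.2
```

```bash
python3 t.py
```

```text
t 20.43 p [ 0.5093 -0.1458  0.087 ] ang 13.4 Tz [np.float64(0.046), np.float64(-0.066), np.float64(-0.03)] Ftool [ 1.1  4.1 -6.8] grip 0.085 99 j7 -0.99
```

{"name": "step_arm", "arguments": {"moves": [[0, [0, 0, 0], 0.06]]}}

```text
clock: 20.55
tcp_pos: [0.5093, -0.1459, 0.087]
orientation: [0.001, 0.998, 0.07, 0.002]
force: [0.9, -4.9, 5.3]
grip_width: 0.083
grasp_force: 99.2
```

```bash
python3 t.py
```

```text
t 20.65 p [ 0.5093 -0.146   0.087 ] ang 7.99 Tz [np.float64(0.048), np.float64(-0.042), np.float64(-0.016)] Ftool [ 0.4  5.1 -6.4] grip 0.087 99 j7 -1.07
```

{"name": "step_arm", "arguments": {"moves": [[0, [0, 0, 0], 0.06]]}}

```text
clock: 20.78
tcp_pos: [0.5093, -0.146, 0.087]
orientation: [0.001, 1.0, 0.023, 0.002]
force: [2.1, -5.6, 5.0]
grip_width: 0.089
grasp_force: 99.4
```

```bash
python3 t.py
```

```text
t 20.88 p [ 0.5093 -0.146   0.087 ] ang 2.61 Tz [np.float64(0.511), np.float64(0.311), np.float64(0.257)] Ftool [ 1.7  5.2 -6.4] grip 0.089 99 j7 -1.15
```

Snug. Adding 7° finishes the first pass, then a pause. LL is already gripped, so I'll start the second pass here with +45°.

{"name": "step_arm", "arguments": {"moves": [[0, [0, 0, 0], 0.08], [0, [0, 0, 0], 0.08], [0, [0, 0, 0], 0.08]]}}

```text
clock: 21.25
tcp_pos: [0.5093, -0.1462, 0.087]
orientation: [0.001, 0.999, -0.039, 0.002]
force: [1.7, -5.2, 6.2]
grip_width: 0.086
grasp_force: 99.2
```

```bash
python3 t.py
```

```text
t 21.35 p [ 0.5093 -0.1462  0.087 ] ang -4.45 Tz [np.float64(0.032), np.float64(0.047), np.float64(0.016)] Ftool [ 2.7  5.6 -5.6] grip 0.08 99 j7 -1.26
```

{"name": "step_arm", "arguments": {"moves": [[0, [0, 0.006, 0], 0.08], [0, [0, 0.006, 0], 0.17], [0, [0, 0.006, 0], 0.25], [0, [0, 0.006, 0], 0.34], [0, [0, 0.006, 0], 0.42], [0, [0, 0.006, 0], 0.5], [0, [0, 0.006, 0], 0.5]]}}

```text
clock: 22.22
tcp_pos: [0.509, -0.1472, 0.0869]
orientation: [0.0, 0.908, -0.419, 0.002]
force: [0.1, -8.2, 9.1]
grip_width: 0.082
grasp_force: 99.7
```

```bash
python3 t.py
```

```text
t 22.32 p [ 0.509  -0.1472  0.0869] ang -49.46 Tz [np.float64(0.151), np.float64(0.144), np.float64(0.135)] Ftool [ 6.2  5.8 -8.7] grip 0.084 100 j7 -1.93
```

LL is done. Next UR, opposite: bar at 10.65°, tool position (0.6238, -0.0471).

{"name": "step_arm", "arguments": {"moves": [[0.5, [0, 0, 0], 0], [0.5, [0, 0, 0], 0], [0.5, [0, 0, -0.3], 0], [0.5, [0, 0, -0.58], -0.11], [0.5, [-0.01, -0.4, -0.58], -0.22], [0.5, [-0.013, -0.8, -0.58], -0.33], [0.5, [-0.013, -1, -0.58], -0.44], [0.5, [-0.013, -1, -0.58], -0.55], [0.5, [-0.013, -1, -0.58], -0.668], [0.5, [-0.013, -1, -0.58], -0.668]]}}

```text
clock: 23.58
tcp_pos: [0.5978, -0.0664, 0.1551]
orientation: [-0.0, 0.996, 0.093, 0.0]
force: [0.4, 0.3, -0.6]
grip_width: 0.5
grasp_force: 0.0
```

{"name": "step_arm", "arguments": {"moves": [[0.5, [0.234, -0.135, 0], 0], [0.5, [0.234, -0.135, 0], 0], [0.5, [0.234, -0.135, 0], 0]]}}

```text
clock: 23.95
tcp_pos: [0.622, -0.0455, 0.1548]
orientation: [0.0, 0.996, 0.092, -0.0]
force: [-0.0, -0.2, 0.5]
grip_width: 0.5
grasp_force: 0.0
```

```bash
python3 bar.py .6238 -.0471
```

```text
p [ 0.6219 -0.0458  0.1549] ang 10.55 j7 -1.23
pred px [261.8 209.4] target in tool /120 [0.014 0.013 0.199]
[297. 248. 297. 232.] tilt -0.6
[254. 216. 252. 201.] tilt 5.9
[254. 236. 253. 217.] tilt 1.7
[267. 209. 267. 232.] tilt -0.1
```

{"name": "step_arm", "arguments": {"moves": [[0.5, [0.01, 0.01, 0.3], 0], [0.5, [0.01, 0.01, 0.575], 0], [0.5, [0.01, 0.01, 0.575], 0], [0, [0.01, 0.01, 0.575], 0], [0, [0.01, 0.01, 0.575], 0], [0, [0.01, 0.01, 0.575], 0], [0, [0.01, 0.01, 0.575], 0]], "grip_force": 100}}

```text
clock: 24.88
tcp_pos: [0.6248, -0.0469, 0.0878]
orientation: [0.0, 0.996, 0.093, 0.001]
force: [-2.4, -1.4, 7.7]
grip_width: 0.085
grasp_force: 99.0
```

```bash
python3 t.py
```

```text
t 24.98 p [ 0.6248 -0.0469  0.0877] ang 10.68 Tz [np.float64(0.181), np.float64(0.147), np.float64(0.167)] Ftool [-1.6  1.6 -7.5] grip 0.083 99 j7 -1.19
```

{"name": "step_arm", "arguments": {"moves": [[0, [0, 0.006, 0], 0.08], [0, [0, 0.006, 0], 0.17], [0, [0, 0.006, 0], 0.25], [0, [0, 0.006, 0], 0.34], [0, [0, 0.006, 0], 0.42], [0, [0, 0.006, 0], 0.5], [0, [0, 0.006, 0], 0.5]]}}

```text
clock: 25.85
tcp_pos: [0.6248, -0.048, 0.0877]
orientation: [0.0, 0.955, -0.296, 0.001]
force: [-2.0, -4.8, 9.7]
grip_width: 0.082
grasp_force: 99.4
```

```bash
python3 t.py
```

```text
t 25.95 p [ 0.6247 -0.048   0.0877] ang -34.34 Tz [np.float64(0.195), np.float64(0.151), np.float64(0.064)] Ftool [ 0.4  5.  -9.5] grip 0.081 99 j7 -1.85
```

UR is done. Now UL: bar at -15.2°, turning about +38° since it is already further past snug.

{"name": "step_arm", "arguments": {"moves": [[0.5, [0, 0, 0], 0], [0.5, [0, 0, 0], 0], [0.5, [0, 0, -0.3], 0], [0.5, [0, 0, -0.58], 0], [0.5, [-0.4, 0.22, -0.58], -0.1], [0.5, [-0.788, 0.449, -0.58], -0.212], [0.5, [-0.788, 0.449, -0.58], -0.212], [0.5, [-0.788, 0.449, -0.58], -0.212], [0.5, [-0.788, 0.449, -0.58], -0.212]]}}

```text
clock: 27.08
tcp_pos: [0.5165, -0.0382, 0.1556]
orientation: [0.0, 0.991, -0.133, 0.0]
force: [-0.6, 0.4, 0.0]
grip_width: 0.5
grasp_force: 0.0
```

```bash
python3 bar.py .5162 -.0390
```

```text
p [ 0.5163 -0.0383  0.1554] ang -15.24 j7 -1.69
pred px [259.7 210.5] target in tool /120 [0.001 0.005 0.204]
[254. 222. 254. 238.] tilt 0.1
[253. 219. 251. 203.] tilt 7.0
[226. 249. 221. 224.] tilt 12.9
[268. 204. 266. 224.] tilt -4.8
```

{"name": "step_arm", "arguments": {"moves": [[0.5, [0, 0.003, 0.3], 0], [0.5, [0, 0.003, 0.575], 0], [0.5, [0, 0.003, 0.575], 0], [0, [0, 0.003, 0.575], 0], [0, [0, 0.003, 0.575], 0], [0, [0, 0.003, 0.575], 0], [0, [0, 0.003, 0.575], 0]], "grip_force": 100}}

```text
clock: 28.0
tcp_pos: [0.5163, -0.039, 0.0879]
orientation: [-0.0, 0.991, -0.132, 0.001]
force: [-1.4, -3.5, 8.0]
grip_width: 0.083
grasp_force: 98.9
```

```bash
python3 t.py
```

```text
t 28.1 p [ 0.5163 -0.039   0.088 ] ang -15.22 Tz [np.float64(0.211), np.float64(0.26), np.float64(0.228)] Ftool [-0.8  3.8 -7.9] grip 0.086 99 j7 -1.6
```

{"name": "step_arm", "arguments": {"moves": [[0, [0, 0.004, 0], 0.08], [0, [0, 0.004, 0], 0.17], [0, [0, 0.004, 0], 0.25], [0, [0, 0.004, 0], 0.34], [0, [0, 0.004, 0], 0.42], [0, [0, 0.004, 0], 0.42]]}}

```text
clock: 28.85
tcp_pos: [0.5163, -0.0393, 0.0879]
orientation: [-0.001, 0.894, -0.447, 0.001]
force: [-1.6, -1.7, 10.3]
grip_width: 0.087
grasp_force: 99.1
```

```bash
python3 t.py
```

```text
t 28.95 p [ 0.5163 -0.0393  0.0879] ang -53.01 Tz [np.float64(0.202), np.float64(0.125), np.float64(0.172)] Ftool [ 0.9  3.  -9.3] grip 0.085 99 j7 -2.16
```

UL is done. Last is LR: bar at -30.2°, tool position (0.617, -0.1555).

{"name": "step_arm", "arguments": {"moves": [[0.5, [0, 0, 0], 0], [0.5, [0, 0, 0], 0], [0.5, [0, 0, -0.3], 0], [0.5, [0, 0, -0.57], 0], [0.5, [0.4, -0.04, -0.57], -0.1], [0.5, [0.8, -0.088, -0.57], -0.2], [0.5, [1, -0.088, -0.57], -0.254], [0.5, [1, -0.088, -0.57], -0.254], [0.5, [1, -0.088, -0.57], -0.254]]}}

```text
clock: 30.08
tcp_pos: [0.5954, -0.128, 0.1548]
orientation: [-0.0, 0.965, -0.261, -0.0]
force: [0.3, 0.5, -0.6]
grip_width: 0.5
grasp_force: 0.0
```

{"name": "step_arm", "arguments": {"moves": [[0.5, [0.257, 0.108, 0], 0], [0.5, [0.257, 0.108, 0], 0], [0.5, [0.257, 0.108, 0], 0]]}}

```text
clock: 30.45
tcp_pos: [0.6156, -0.1541, 0.1548]
orientation: [-0.0, 0.966, -0.26, -0.0]
force: [1.2, -0.8, -0.3]
grip_width: 0.496
grasp_force: 0.0
```

```bash
python3 bar.py .617 -.1553
```

```text
p [ 0.6156 -0.1539  0.1548] ang -30.12 j7 -1.63
pred px [258.5 208.3] target in tool /120 [0.016 0.004 0.199]
[297. 248. 297. 231.] tilt -1.5
[252. 184. 254. 203.] tilt 6.1
[252. 231. 252. 212.] tilt 2.5
[254. 203. 257. 229.] tilt 5.3
[267. 224. 265. 240.] tilt -6.6
[263. 236. 263. 219.] tilt 0.0
```

{"name": "step_arm", "arguments": {"moves": [[0.5, [0.012, 0.006, 0.3], 0], [0.5, [0.012, 0.006, 0.57], 0], [0.5, [0.012, 0.006, 0.57], 0], [0, [0.012, 0.006, 0.57], 0], [0, [0.012, 0.006, 0.57], 0], [0, [0.012, 0.006, 0.57], 0], [0, [0.012, 0.006, 0.57], 0]], "grip_force": 100}}

```text
clock: 31.38
tcp_pos: [0.6179, -0.1565, 0.0882]
orientation: [-0.0, 0.966, -0.26, 0.001]
force: [-2.3, 1.1, 8.1]
grip_width: 0.084
grasp_force: 99.0
```

```bash
python3 t.py
```

```text
t 31.48 p [ 0.6179 -0.1565  0.0882] ang -30.13 Tz [np.float64(0.281), np.float64(0.311), np.float64(0.325)] Ftool [-2.1 -0.2 -8.7] grip 0.082 99 j7 -1.58
```

{"name": "step_arm", "arguments": {"moves": [[0, [0, 0.004, 0], 0.08], [0, [0, 0.004, 0], 0.17], [0, [0, 0.004, 0], 0.25], [0, [0, 0.004, 0], 0.34], [0, [0, 0.004, 0], 0.42], [0, [0, 0.004, 0], 0.48], [0, [0, 0.004, 0], 0.48]]}}

```text
clock: 32.35
tcp_pos: [0.6165, -0.1578, 0.0881]
orientation: [0.0, 0.802, -0.598, 0.0]
force: [-8.6, -1.6, 14.2]
grip_width: 0.083
grasp_force: 99.9
```

```bash
python3 t.py
```

```text
t 32.45 p [ 0.6165 -0.1578  0.0881] ang -73.37 Tz [np.float64(0.279), np.float64(0.246), np.float64(0.272)] Ftool [ -1.3   8.3 -14.1] grip 0.083 100 j7 -2.2
```

{"name": "step_arm", "arguments": {"moves": [[0.5, [0, 0, 0], 0], [0.5, [0, 0, 0], 0], [0.5, [0, 0, -0.3], 0], [0.5, [0, 0, -0.6], 0], [0.5, [0, 0, -0.9], 0], [0.5, [0, 0, -1], 0], [0.5, [0, 0, -1], 0], [0.5, [0, 0, -1], 0]]}}

```text
clock: 33.45
tcp_pos: [0.6162, -0.1566, 0.2054]
orientation: [0.0, 0.802, -0.597, -0.001]
force: [0.5, 0.2, 0.0]
grip_width: 0.498
grasp_force: 0.0
```

```bash
python3 t.py
python3 - <<'E'
from h import *
a=dict(np.load("/tmp/s.npz"))["img"]; b=cam("scene")["img"]
cv2.imwrite("pics/fin.png",np.hstack([cv2.resize(x[170:340,190:380],(400,358),interpolation=cv2.INTER_CUBIC) for x in(a,b)])[:,:,::-1])
E
```

```text
t 33.55 p [ 0.6162 -0.1568  0.2054] ang -73.36 Tz [np.float64(0.031), np.float64(-0.007), np.float64(0.021)] Ftool [ 0.2 -0.2 -0.2] grip 0.5 0 j7 -2.29
```

View pics/fin.png

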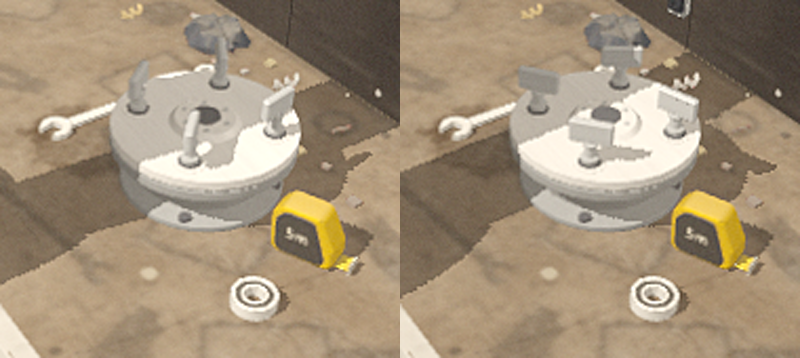

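The before and after crops show all four bars turned. The spanner (60,127), tape measure (310,230) and bearing (255,298) sit where they were, and the arm is clear. Handing in.

```bash
python3 -c "
from h import *
print(close_job())"
```

```text
the job is handed in; nothing more can be done
None
```

The job is handed in at about 34 s with no verdict shown: all four bolts were tightened crosswise in two passes to an estimated 50–60° past snug (the first, UL, is the least certain; it may have come close to the 23° first-pass limit), and the spanner, tape measure and bearing look unmoved.

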